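# Step the circuit board on by one connector

### The arm

A 7-joint arm with a two-finger parallel gripper is mounted at the origin on the work surface. World frame = base frame: x ahead of the robot, y to its left, z up, the work surface at z = 0. Lengths are in m, angles in rad, forces in N, time in s.
With the tool pointing down it reaches from about 0.425 to 0.95 m from the base axis. Payload 4.7 kg.
Tool frame: the origin (TCP) lies on the centre line of the jaws, within the pads' length; the fingertips stand robot.nose_length ahead of it and the grasp point (between the pads) lies 8 mm behind it (robot.nose_length is the distance from the TCP to the fingertips, in m); z points along the fingers, x is the direction in which the jaws open and shut, and the axes are right-handed (so a half turn about z gives the same grasp; the last joint's range is limited). The gripper opens to 85 mm and grips with 20 to 120 N. Pads are 22 mm wide; open, the fingers measure 114 mm over their backs; the gripper's body (76 mm by 85 mm) begins 54 mm behind the grasp point. The pads swing forward as they close: fully open they stand 13 mm farther back than shut.
Start: joints at [1.293, 0.469, -0.049, 1.532, 0.024, 1.141, -0.082], TCP at [0.166, -0.654, 0.242] pointing down, gripper open.
Joint ranges: [-2.59, 2.59], [-0.33, 1.99], [-1.39, 1.29], [0.1, 2.45], [-1.04, 4.18], [0.21, 1.99], [-2.66, 2.66]. Speed limits (rad/s): [2.57, 2.57, 3.14, 3.14, 3.14, 3.14, 3.14].

### API

Orientations are given as [roll, pitch, yaw] about the fixed x, y, z axes, in that order (R = Rz(yaw) Ry(pitch) Rx(roll)).
In Python, from plant import robot gives the robot as it stands. Calls block until the motion is done:
- robot.goto(position, orientation): joint-space move of the TCP to a pose.
- robot.move_straight(position, vel=0.15, attitude=None, contact_N=None): straight line of the TCP; attitude=None keeps the orientation; vel is the mean speed in m/s. With contact_N (N) it stops when the force on the tool has changed by that much, and returns True; else False.
- robot.move_joints(angles): joint-space move.
- robot.grip(opening, strength=None): opening from 0.0 (shut) to 1.0 (fully open); strength is the grip in N (None keeps the last); returns when the fingers have stopped.
- robot.sleep(seconds).
- robot.inverse_kinematics(position, orientation): joint angles nearest the present ones, or None.
- robot.sense(): the state.
- robot.grab_frame(name): name is "scene" or "top" or "wrist"; returns a dict with "image" (384x512x3 uint8, red, green, blue), "range_z" (384x512 float32, m along the optical axis (not along the pixel's ray), 0 where there is no reading), "fx", "fy", "cx", "cy" (pixels), "R" (3x3) and "t" (3): a world point X has camera coordinates R X + t. Camera axes: x right, y down, z forward; pixel columns grow to the right and rows downward; lengths in m; the calibration is good to about 2 mm. A picture is of the moment at which its call begins.
A pose or a line that the arm cannot do raises robot.IKError and nothing moves.
- robot.close_job(): hands the job in, once; it reports no verdict.
The state is a dict: "t": time; "joint_pos": joint angles; "joint_velocities": joint speeds; "effort": joint torques, N m; "tcp_pos": TCP position; "tcp_rot": TCP orientation; "wrist_force": force on the tool from outside, world axes, zero at the start; "torque": the same for the moment, N m; "opening": opening from 0.0 (shut) to 1.0 (fully open).
Only numpy, scipy, OpenCV 4.12 (cv2) and the standard library are available. Lean on these libraries where they do the work, as an engineer would, in place of code of your own. Each camera call takes 0.05 s, during which the arm holds its last target.

### The job

Step the circuit board on by one connector: with the fingertips, push the orange spoke handle of the hand wheel gently round clockwise (seen from above) through exactly one full turn, so that it stands at the red mark on the dial again, without pinching the handle or touching the board and its carriage. Then press the green button fully down to record the new place, let it spring back, and move clear. Leave all the loose things where they stand.

Things in the scene. Friction and masses are not known exactly. Their poses are not given: they have to be found in the camera images.
- step_wheel (a joint): angle of the hand wheel in rad: 0 at the start, grows clockwise seen from above, 6.283 after one turn. Turns about an upright axis with light dry friction (about 2 N at the handle) and stays where it is left. It can run on beyond one turn; a stop lies 0.6 rad back from the start.
- wheel_centre (a point): point on the wheel's upright axis, at the top of its 30 mm wide aluminium hub, 79 mm above the bench. The wheel has a black round rim (58 mm radius to its middle, bar 12 mm thick, top of rim 71 mm above the bench) and three steel spokes, and turns above a fixed white dial of 80 mm radius whose top is 48 mm above the bench.
- spoke_handle: upright orange handle standing on the wheel's rim, 58 mm from the wheel's axis, 18 mm across; origin at its lower end on its centre line, 69 mm above the bench (inside the rim's thickness), its rounded top 50 mm above that. It goes round with the wheel and is a sleeve that also spins freely on its own pin.
- red_mark (a point): centre of the red mark, 13 x 9 mm, on the white fixed dial, 72.5 mm from the wheel's axis, just outside the rim, 49 mm above the bench; at the start the handle stands beside it, in the same direction from the axis. It does not turn with the wheel.
- board_carriage: dark carriage, 90 x 220 mm, with a black circuit board and rows of metal jacks, beyond the wheel as seen from the robot; origin under its centre, 40 mm above the bench, tops of the jacks 66 mm above the bench. The wheel drives it 24 mm (one jack spacing) along its own +y (long) axis per turn. Not to be touched.
- record (a joint): travel of the green button in m: 0 up, 0.006 fully down; a spring, 1 N to start it and 5 N at the bottom, returns it.
- record_top (a point): centre of the top face of the green button (34 mm across, pressed straight down) 43 mm above the bench and 10 mm above the black collar (44 mm across) of a grey pod, 70 x 70 mm, 28 mm high, to the left of the wheel.
- loose_jack: small loose metal network jack, 18 x 16 x 14 mm, standing on the base plate; leave alone. Origin at the centre of its underside.
- flux_bottle: small white bottle with red cap, 32 mm across, 70 mm high, standing on the base plate; leave alone. Origin at the centre of its underside.
- solder_reel: steel reel standing on end, 56 mm across, 40 mm high; leave alone. Origin at the centre of its underside.
- screwdriver: screwdriver lying on the bench; leave alone. Origin on its underside, near the middle of its length.
- parts_tray: black open tray, 130 x 90 x 30 mm; leave alone. Origin at the centre of its underside.
- spare_board: loose green circuit board, 70 x 100 mm, with two metal jacks, 17 mm high in all; leave alone. Origin at the centre of its underside.

How it is judged:
By the outcome, as a careful person would: the job done as asked, in the order asked, and still so for the second after the job is handed in, with the robot touching nothing.
It also fails if it takes over 64 s, if anything falls off the work surface, if the arm or the gripper's body presses on something with over 40 N, if the wrist force passes 120 N, or if a joint passes its speed limit or range.

## Working session

There is one attempt and no reset: what is moved stays moved. The work goes in short steps, each a Python script; the robot and the scene stay as the last script left them, time stands still between calls to the robot, and variables do not carry over. Pictures are saved under pics/ and viewed, and the job is handed in when it is done.

```bash
ls; mkdir -p pics; cat > h.py <<'E'
import numpy as np, cv2
from plant import robot
def snap(n,f):
    d=robot.grab_frame(n); cv2.imwrite('pics/'+f+'.png',cv2.cvtColor(d['image'],cv2.COLOR_RGB2BGR)); np.savez('pics/'+f+'.npz',**d); return d
def ray(d,u,v,z):
    c=-d['R'].T@d['t']; r=d['R'].T@np.array([(u-d['cx'])/d['fx'],(v-d['cy'])/d['fy'],1.]); return c+r*(z-c[2])/r[2]
def proj(d,X):
    p=d['R']@np.array(X)+d['t']; return p[0]/p[2]*d['fx']+d['cx'],p[1]/p[2]*d['fy']+d['cy']
E
python3 - <<'E'
from h import *
for n in ('scene','top'):
    d=snap(n,n+'0'); print(n,-d['R'].T@d['t'],d['R'][2],d['fx'])
s=robot.sense(); print(s['t'],s['tcp_pos'],s['tcp_rot'],s['wrist_force'],robot.nose_length)
E
```

```text
pics
scene [1.08850199 0.60356423 1.18027845] [-0.40257993 -0.43034334 -0.80791955] 470.87785350024643
top [0.40613021 0.03124607 1.61619629] [ 0.08729609 -0.00849631 -0.99614618] 467.77680912126044
0.1 [ 0.16611116 -0.65371867  0.24134591] [ 3.14154049e+00  1.78862705e-03 -1.32196292e+00] [-0.85389195  0.00342541  0.22931835] 0.011
```

View pics/scene0.png

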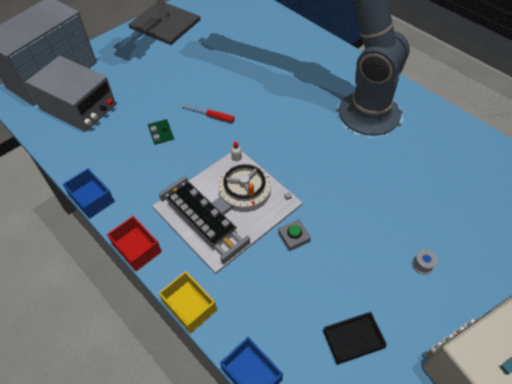

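View pics/top0.png

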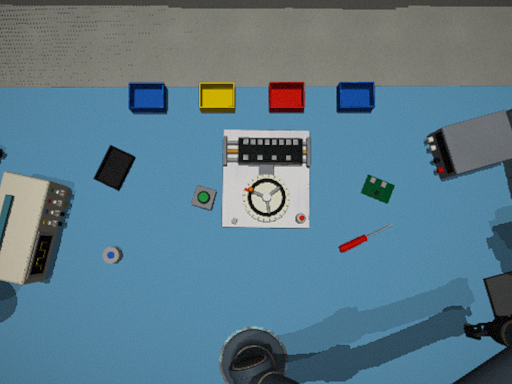

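The top view shows the wheel at about (266,197), the orange handle near (250,189), the button at (204,197), the carriage above the wheel at (266,150), the loose jack at (234,220) and the bottle at (300,217). I'll zoom in and measure these.

```bash
python3 - <<'E'
from h import *
T=dict(np.load('pics/top0.npz'));S=dict(np.load('pics/scene0.npz'))
a=cv2.resize(T['image'][120:240,180:320],None,fx=5,fy=5,interpolation=cv2.INTER_CUBIC)
cv2.imwrite('pics/topz.png',a[:,:,::-1])
b=cv2.resize(S['image'][130:270,150:320],None,fx=4.2,fy=4.2,interpolation=cv2.INTER_CUBIC)
cv2.imwrite('pics/scenez.png',b[:,:,::-1])
for nm,d,roi in (('top',T,(220,120,312,232)),('scene',S,(150,130,320,270))):
    hsv=cv2.cvtColor(d['image'],cv2.COLOR_RGB2HSV); H,Sa,V=cv2.split(hsv)
    ms={'orange':(H>4)&(H<18)&(Sa>150)&(V>110),'red':((H<=4)|(H>172))&(Sa>130)&(V>90),'green':(H>50)&(H<85)&(Sa>120)&(V>60)}
    for k,m in ms.items():
        n,_,st,c=cv2.connectedComponentsWithStats(m.astype(np.uint8))
        for i in range(1,n):
            if 150<c[i][0]<330 and 120<c[i][1]<275: print(nm,k,c[i].round(1),st[i],ray(d,*c[i],{'orange':.1,'red':.049,'green':.043}[k]).round(4))
# rim in top
d=T; m=(d['image'].max(2)<60).astype(np.uint8); n,l,st,c=cv2.connectedComponentsWithStats(m)
for i in range(1,n):
    if abs(c[i][0]-266)<15 and abs(c[i][1]-197)<15 and st[i][4]>100:
        cs,_=cv2.findContours((l==i).astype(np.uint8),cv2.RETR_EXTERNAL,cv2.CHAIN_APPROX_NONE)
        P=np.array([ray(d,*p[0],.067)[:2] for p in cs[0]],np.float32); print('rim',st[i],cv2.minEnclosingCircle(P),cv2.fitEllipse(P), cv2.fitEllipse(cs[0]))
E
```

```text
top orange [250.2 188.9] [248 187   5   5  19] [0.5722 0.0073 0.1   ]
top red [246.  189.2] [245 188   3   3   6] [0.5772 0.0205 0.049 ]
top red [301.8 217.5] [300 216   5   4  18] [ 0.4806 -0.166   0.049 ]
top green [203.  196.6] [198 192  11  10  86] [0.5533 0.1658 0.043 ]
scene orange [250.5 186. ] [249 184   4   5  20] [0.5644 0.0016 0.1   ]
scene red [235.3 144. ] [234 142   4   5  18] [ 0.4606 -0.1826  0.049 ]
scene red [253.  202.5] [252 201   3   4   6] [0.5751 0.0219 0.049 ]
scene red [158.8 251.8] [158 251   3   3   5] [ 0.8699 -0.0376  0.049 ]
scene red [154.8 254.8] [154 254   3   3   5] [ 0.8831 -0.0377  0.049 ]
scene red [150.8 257.8] [150 257   3   3   5] [ 0.8963 -0.0378  0.049 ]
scene green [162.7 130.9] [149 120  24  24 243] [ 0.5908 -0.396   0.043 ]
scene green [152.7 133.4] [151 133   5   3   7] [ 0.621  -0.4097  0.043 ]
scene green [153. 139.] [153 139   1   1   1] [ 0.6348 -0.389   0.043 ]
scene green [294.3 230.6] [289 226  12  10  98] [0.5544 0.169  0.043 ]
rim [248 179  37  37 281] ((0.548969566822052, -0.046949200332164764), 0.06218495965003967) ((0.5489670038223267, -0.047001104801893234), (0.11513404548168182, 0.11602875590324402), 79.776123046875) ((266.3778381347656, 196.96205139160156), (34.59242248535156, 34.72532653808594), 166.2337646484375)
```

View pics/topz.png

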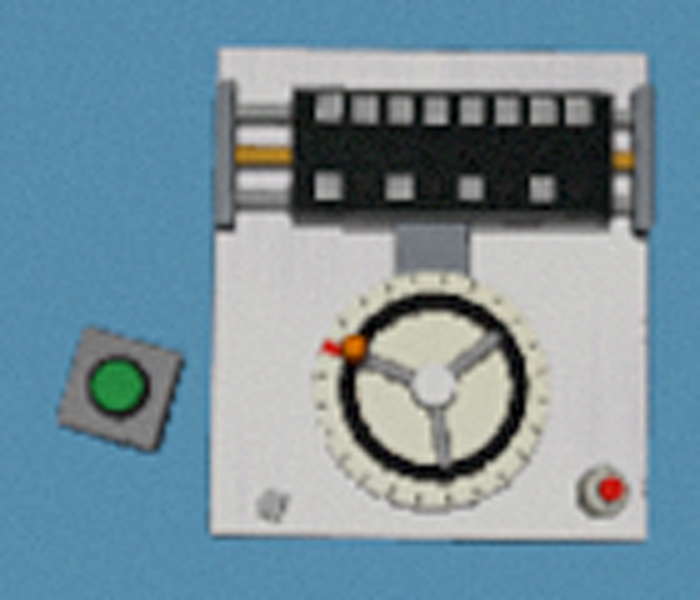

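View pics/scenez.png

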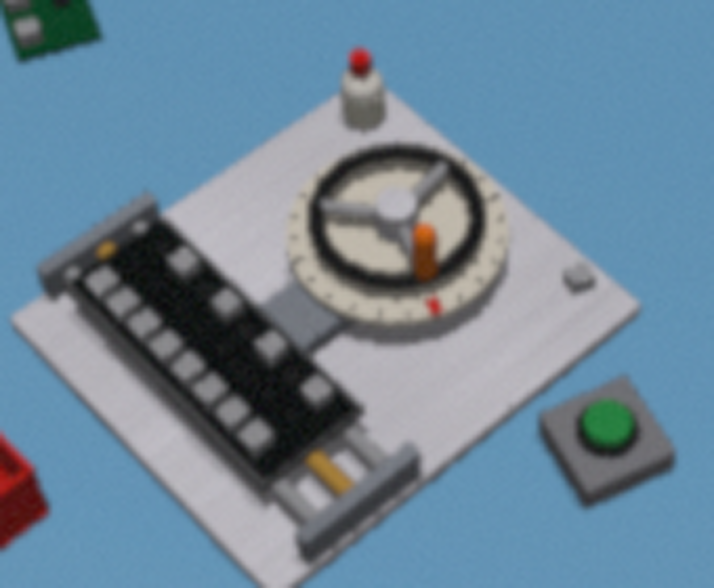

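Both views agree on the layout. The handle and mark stand about 68° from +x about the axis, so clockwise travel runs towards the carriage. Next I'll shut the gripper, hover over the wheel and use the wrist camera to refine the positions.

```bash
python3 - <<'E'
from h import *
robot.grip(0.0,20)
robot.goto([0.49,-0.02,0.33],[np.pi,0,-0.38])
d=snap('wrist','w0'); print(-d['R'].T@d['t'],d['R'][2]); s=robot.sense(); print(s['t'],s['tcp_pos'],s['joint_pos'],s['opening'],s['wrist_force'])
E
```

```text
[0.51840687 0.04770428 0.46098396] [-0.11224681 -0.2766714  -0.9543865 ]
3.4583 [ 0.4900972  -0.02111158  0.32976408] [ 0.65981883  0.16280921 -0.78574638  1.80295077  0.12202082  1.2258514
 -0.54279212] -0.001022312741273832 [-0.12025103  0.99897289  0.18006629]
```

View pics/w0.png

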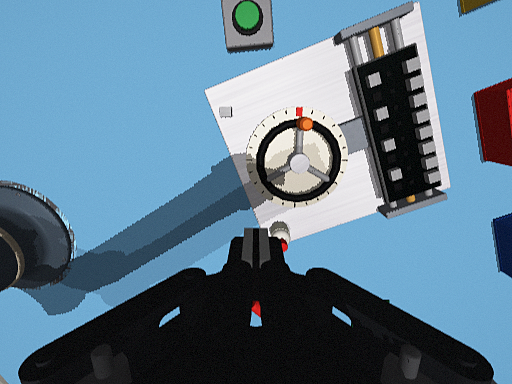

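The wrist view shows the hub at (299,162), the handle top at (305,124), the mark at (299,111) and the green button at (247,16). The shut fingertips are at about (257,232).

```bash
cat >> h.py <<'E'
def meas(d,box,verbose=True):
    hsv=cv2.cvtColor(d['image'],cv2.COLOR_RGB2HSV); H,S,V=[a.astype(int) for a in cv2.split(hsv)]
    out={}
    for k,m,z in (('orange',(H>4)&(H<18)&(S>150)&(V>110),.115),('red',((H<=4)|(H>174))&(S>150)&(V>90),.049),('green',(H>50)&(H<85)&(S>120)&(V>50),.043)):
        m=m.astype(np.uint8); b=box[k]; mm=np.zeros_like(m); mm[b[1]:b[3],b[0]:b[2]]=m[b[1]:b[3],b[0]:b[2]]
        n,l,st,c=cv2.connectedComponentsWithStats(mm)
        if n<2: continue
        i=1+np.argmax(st[1:,4]); out[k]=(c[i].round(1),st[i][4],ray(d,*c[i],z).round(4))
    return out
E
python3 - <<'E'
from h import *
d=dict(np.load('pics/w0.npz'))
o=meas(d,{'orange':(240,95,350,215),'red':(280,95,320,122),'green':(220,0,280,50)})
for k in o: print(k,o[k])
hsv=cv2.cvtColor(d['image'],cv2.COLOR_RGB2GRAY); m=(d['image'].max(2)<70).astype(np.uint8); m[:100]=0;m[215:]=0;m[:,:240]=0;m[:,349:]=0
n,l,st,c=cv2.connectedComponentsWithStats(m); i=1+np.argmax(st[1:,4]); print(st[i])
P=np.argwhere(l==i)[:,::-1]
Q=np.array([ray(d,*p,.069)[:2] for p in P])
# mid-rim circle fit (all dark pixels)
A=np.c_[2*Q,np.ones(len(Q))]; x=np.linalg.lstsq(A,(Q**2).sum(1),rcond=None)[0]; print('rim c',x[:2],np.sqrt(x[2]+x[:2]@x[:2]))
cs,_=cv2.findContours((l==i).astype(np.uint8),cv2.RETR_EXTERNAL,cv2.CHAIN_APPROX_NONE)
print(cv2.minEnclosingCircle(np.array([ray(d,*p[0],.067)[:2] for p in cs[0]],np.float32)))
print('hub',ray(d,299,162,.079), proj(d,[*x[:2],.079]))
c0=x[:2]
for k in ('orange','red'):
    v=o[k][2][:2]-c0; print(k,np.hypot(*v),np.degrees(np.arctan2(v[1],v[0])))
g=cv2.resize(d['image'][0:260,200:400],None,fx=2.3,fy=2.3,interpolation=cv2.INTER_CUBIC); cv2.imwrite('pics/w0z.png',g[:,:,::-1])
E
```

```text
orange (array([305.9, 123.5]), np.int32(142), array([0.5698, 0.0062, 0.115 ]))
red (array([298.6, 111.4]), np.int32(51), array([0.5751, 0.0189, 0.049 ]))
green (array([246.7,  14.6]), np.int32(545), array([0.552, 0.164, 0.043]))
[ 256  119   85   83 1815]
rim c [ 0.54853615 -0.04697632] 0.05654342978660714
((0.547930121421814, -0.04765075445175171), 0.06366470456123352)
hub [ 0.54841267 -0.04575747  0.079     ] (np.float64(299.35619947082597), np.float64(162.73771332205646))
orange 0.05727017386208434 68.20479440849762
red 0.07103047422960847 68.03882483896648
```

View pics/w0z.png

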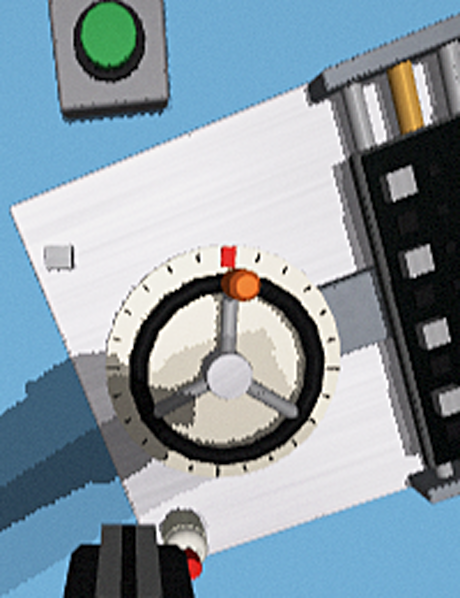

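The sources agree: axis at about (0.5482, -0.0468), handle and mark at 68.1°, button at about (0.553, 0.166). I plan to push with the shut fingers at fixed yaw, so first I'll simulate how far the handle leads the pusher round the turn, to be sure it can't overshoot.

```bash
python3 - <<'E'
from h import *
th0=np.radians(68.1); yaw=th0-np.pi/2
a,b,r=.0145,.011,.009
t0=np.array([np.sin(th0),-np.cos(th0)]); pc=.058*np.array([np.cos(th0),np.sin(th0)])-t0*(a+r)
rp=np.hypot(*pc); ap=np.arctan2(pc[1],pc[0])
def sd(p):
    c,s=np.cos(-yaw),np.sin(-yaw); q=np.abs([c*p[0]-s*p[1],s*p[0]+c*p[1]])-[a,b]
    return np.hypot(*np.maximum(q,0))-r
best=-9
for k in range(0,361,15):
    A=ap-np.radians(k); P=rp*np.array([np.cos(A),np.sin(A)])
    L=np.arange(0,1.2,.004); ok=[sd(.058*np.array([np.cos(A-l),np.sin(A-l)])-P)>=0 for l in L]
    i=len(L)-1-np.argmax(~np.array(ok)[::-1]); lead=L[i]; turn=th0-(A-lead); best=max(best,turn); print(k,round(np.degrees(lead),1),round(np.degrees(turn),1),end=' | ')
# IK
C=np.array([.5482,-.0468]); q0=None
print()
for k in range(0,361,45):
    A=ap-np.radians(k); q=robot.inverse_kinematics([*(C+rp*np.array([np.cos(A),np.sin(A)])),.099],[np.pi,0,yaw]); print(k,None if q is None else np.round(q,2))
q=robot.inverse_kinematics([.553,.166,.06],[np.pi,0,yaw]);print(q)
E
```

```text
0 22.0 -0.1 | 15 22.7 15.6 | 30 25.2 33.2 | 45 25.0 47.9 | 60 21.5 59.5 | 75 19.3 72.2 | 90 18.6 86.5 | 105 19.3 102.2 | 120 21.5 119.5 | 135 25.2 138.2 | 150 25.2 153.2 | 165 22.7 165.6 | 180 22.0 179.9 | 195 22.7 195.6 | 210 25.2 213.2 | 225 25.0 227.9 | 240 21.5 239.5 | 255 19.3 252.2 | 270 18.6 266.5 | 285 19.3 282.2 | 300 21.5 299.5 | 315 25.2 318.2 | 330 25.2 333.2 | 345 22.7 345.6 | 360 22.0 359.9 | 
0 [ 0.42  0.53 -0.7   1.94  0.46  0.83 -0.9 ]
45 [ 0.44  0.6  -0.7   1.84  0.49  0.89 -0.87]
90 [ 0.5   0.62 -0.69  1.79  0.49  0.91 -0.79]
135 [ 0.56  0.6  -0.66  1.82  0.46  0.88 -0.7 ]
180 [ 0.6   0.53 -0.63  1.92  0.42  0.83 -0.64]
225 [ 0.6   0.47 -0.64  2.02  0.39  0.77 -0.65]
270 [ 0.55  0.44 -0.66  2.08  0.39  0.75 -0.75]
315 [ 0.47  0.47 -0.68  2.04  0.42  0.77 -0.85]
360 [ 0.42  0.53 -0.7   1.94  0.46  0.83 -0.9 ]
[ 0.15405834  0.6421454  -0.70617515  1.8943299   0.56403071  0.81394515
 -1.23716729]
```

The simulated turn is monotone with no overshoot, and every waypoint is reachable. Now I'll descend behind the handle and feel for contact.

```bash
cat >> h.py <<'E'
C=np.array([.5482,-.0468]); th0=np.radians(68.1); yaw=th0-np.pi/2; ATT=[np.pi,0,yaw]
t0=np.array([np.sin(th0),-np.cos(th0)]); H0=C+.058*np.array([np.cos(th0),np.sin(th0)])
E
python3 - <<'E'
from h import *
p=H0-t0*.045
robot.goto([*p,.17],ATT); robot.move_straight([*p,.099],vel=.1)
f0=robot.sense()['wrist_force']
hit=robot.move_straight([*(H0-t0*.015),.099],vel=.015,contact_N=1.0)
s=robot.sense(); q=s['tcp_pos'][:2]-H0
print(hit,s['t'],s['tcp_pos'],'lag',-(q@t0),'lat',q-(q@t0)*t0,s['wrist_force']-f0)
d=snap('wrist','w1'); snap('scene','s1'); snap('top','t1')
for k,v in meas(d,{'orange':(0,0,512,384),'red':(0,0,512,384),'green':(0,0,512,384)}).items(): print(k,v)
E
```

```text
True 6.4417 [0.54924745 0.01501668 0.09849105] lag 0.022085002012680655 lat [-9.45714568e-05 -2.35253888e-04] [ 0.70467746 -1.41115907 -0.24062322]
orange (array([446.3,  44.3]), np.int32(22), array([0.654 , 0.0781, 0.115 ]))
red (array([287.7, 195.8]), np.int32(199), array([0.5762, 0.0197, 0.049 ]))
green (array([167.9,  10. ]), np.int32(1008), array([0.5492, 0.156 , 0.043 ]))
```

View pics/w1.png

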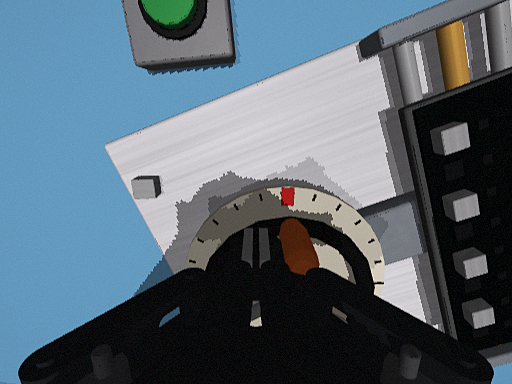

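Contact came at 22.1 mm lag, against 23.5 predicted. The picture shows the handle at about (297,245), just ahead of the fingers and still beside the mark at (288,196). I'll push the first third now and check.

```bash
cat >> h.py <<'E'
PC=H0-t0*.0221-C
def pt(k):
    a=-np.radians(k); return C+np.array([[np.cos(a),-np.sin(a)],[np.sin(a),np.cos(a)]])@PC
def push(k0,k1,n,vel):
    mx=0
    for k in np.linspace(k0,k1,n+1)[1:]:
        robot.move_straight([*pt(k),.099],vel=vel); f=robot.sense()['wrist_force']; mx=max(mx,np.hypot(*f[:2]))
    s=robot.sense(); print('t',s['t'],'err',s['tcp_pos'][:2]-pt(k1),'z',s['tcp_pos'][2],'maxF',mx,s['wrist_force'])
E
python3 - <<'E'
from h import *
push(0,105,7,.05); snap('scene','s2'); d=snap('top','t2'); 
g=np.hstack([cv2.resize(np.load('pics/%s.npz'%n)['image'][y:y+110,x:x+110],(390,390),interpolation=2) for n,x,y in (('s2',190,130),('t2',215,140))])
cv2.imwrite('pics/c2.png',g[:,:,::-1])
E
```

```text
t 9.925 err [-0.00026382 -0.00123439] z 0.09893233360570287 maxF 1.2649409289288733 [-0.03651485  0.1625612  -0.43285248]
```

View pics/c2.png

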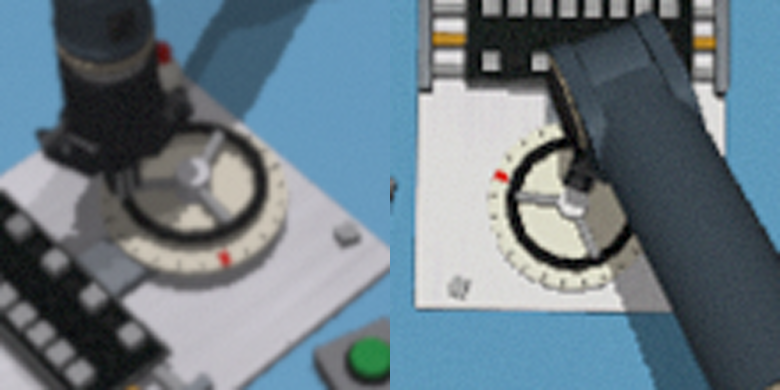

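The wheel is turning, since the spokes have moved round about 100° and the mark is still in place. The peak side force was about 1 N. Continuing.

```bash
python3 - <<'E'
from h import *
push(105,225,8,.05); push(225,330,7,.05); snap('scene','s3'); snap('top','t3'); snap('wrist','w3')
g=np.hstack([cv2.resize(np.load('pics/%s.npz'%n)['image'][y:y+w,x:x+w],(260,260),interpolation=2) for n,x,y,w in (('s3',190,130,110),('t3',215,140,110),('w3',130,60,310))])
cv2.imwrite('pics/c3.png',g[:,:,::-1])
E
```

```text
t 13.825 err [-0.00034685  0.0007289 ] z 0.09903348310647074 maxF 1.0028027352009967 [ 0.08922878  0.20557882 -0.22710276]
t 17.15 err [0.00072636 0.00087551] z 0.09910273417102076 maxF 1.5760733095986388 [-0.34909701  0.54714249  0.07385524]
```

View pics/c3.png

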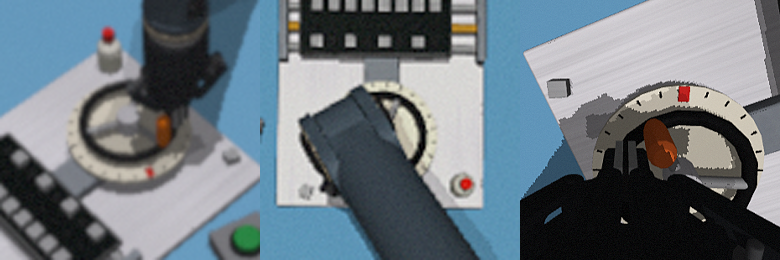

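The handle is now about 30° short of the mark. I'll finish slowly to just short of a full turn, back straight off, and compare from the original viewing pose.

```bash
cat >> h.py <<'E'
def check(name):
    c=robot.sense()['tcp_pos']; p=np.array(c[:2])-t0*.012
    robot.move_straight([*p,.099],vel=.05); robot.move_straight([*p,.17],vel=.15)
    robot.goto([0.49,-0.02,0.33],ATT); robot.sleep(.3)
    d=snap('wrist',name)
    o=meas(d,{'orange':(240,95,350,215),'red':(280,95,320,122),'green':(220,0,280,50)})
    for k in ('orange','red'):
        v=o[k][2][:2]-C; print(k,o[k],np.hypot(*v),np.degrees(np.arctan2(v[1],v[0])))
    print(robot.sense()['t'])
E
python3 - <<'E'
from h import *
push(330,358,4,.025); robot.sleep(.3); s=robot.sense(); print(s['tcp_pos'][:2]-pt(358),(pt(360)-s['tcp_pos'][:2])@t0)
check('w4')
d=dict(np.load('pics/w4.npz')); a=dict(np.load('pics/w0.npz'))
g=np.hstack([cv2.resize(x['image'][90:220,230:360],(390,390),interpolation=2) for x in (a,d)]); cv2.imwrite('pics/c4.png',g[:,:,::-1])
E
```

```text
t 19.1 err [ 5.33815671e-04 -3.00058580e-05] z 0.09903274855163811 maxF 0.7305007593734032 [-0.26388637  0.48669739 -0.46843898]
[ 0.00029355 -0.00017526] 0.0016729754482189883
orange (array([305.9, 124.9]), np.int32(144), array([0.5682, 0.0066, 0.115 ])) 0.05702245171859941 69.46747521403502
red (array([299.7, 112.4]), np.int32(54), array([0.5751, 0.0189, 0.049 ])) 0.07099366168891415 67.73399981602137
21.475
```

View pics/c4.png

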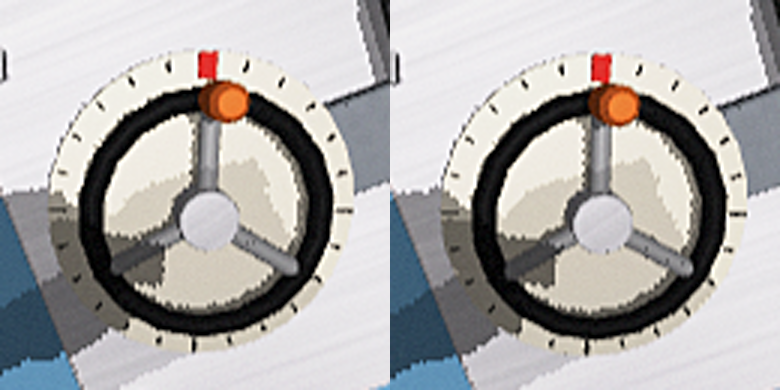

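The side-by-side picture confirms one turn less about 1.3 to 1.5° (1.4 mm), as intended: handle at (305.9,124.9), mark at (299.7,112.4). I'll nudge the rest.

```bash
python3 - <<'E'
from h import *
e=pt(360); p=e-t0*.014
robot.goto([*p,.17],ATT); robot.move_straight([*p,.099],vel=.1)
robot.move_straight([*(e-t0*.004),.099],vel=.04); robot.move_straight([*e,.099],vel=.01); robot.sleep(.3)
s=robot.sense(); print((pt(360)-s['tcp_pos'][:2])@t0)
check('w5')
d=dict(np.load('pics/w5.npz')); a=dict(np.load('pics/w0.npz'))
g=np.hstack([cv2.resize(x['image'][90:220,230:360],(390,390),interpolation=2) for x in (a,d)]); cv2.imwrite('pics/c5.png',g[:,:,::-1])
snap('top','t5')
E
```

```text
0.0001839708926304489
orange (array([306.9, 124.7]), np.int32(142), array([0.5695, 0.0063, 0.115 ])) 0.0572127608143498 68.14280106729426
red (array([299.7, 112.3]), np.int32(53), array([0.5752, 0.019 , 0.049 ])) 0.07112411686622197 67.6899729332567
26.4
```

View pics/c5.png

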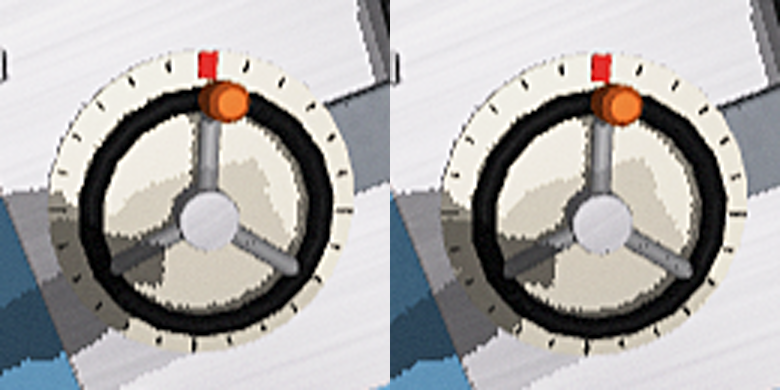

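The handle is back within about 0.3° of the start angle. Now the button: press until the force passes the 5 N bottom-of-spring value.

```bash
python3 - <<'E'
from h import *
b=[.553,.166]
robot.move_straight([*b,.33],vel=.15)
robot.move_straight([*b,.065],vel=.15); robot.sleep(.2)
f0=robot.sense()['wrist_force'][2]
hit=robot.move_straight([*b,.040],vel=.012,contact_N=9)
s=robot.sense(); print(hit,s['t'],s['tcp_pos'],s['wrist_force'][2]-f0)
snap('scene','s6'); robot.sleep(.2); s=robot.sense(); print(s['tcp_pos'],s['wrist_force'][2]-f0)
robot.move_straight([*b,.065],vel=.03); 
robot.move_straight([*b,.2],vel=.15)
robot.goto([0.47,0.08,0.36],ATT); robot.sleep(.3)
snap('scene','s7');d=snap('top','t7');snap('wrist','w7'); print(robot.sense()['t'],robot.sense()['wrist_force'])
g=np.hstack([cv2.resize(np.load('pics/%s.npz'%n)['image'][y:y+w,x:x+w],(390,390),interpolation=2) for n,x,y,w in (('s6',200,130,130),('s7',150,130,160))])
cv2.imwrite('pics/c7.png',g[:,:,::-1])
E
```

```text
True 31.3917 [0.55301273 0.16600793 0.04811442] 5.975144572663167
[0.55301226 0.16599284 0.04809794] 6.392483911230476
34.6917 [1.15358218 0.38799097 0.76375662]
```

View pics/c7.png

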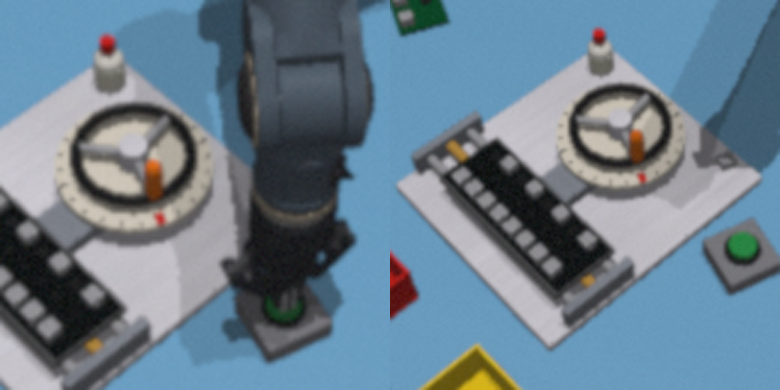

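View pics/w7.png

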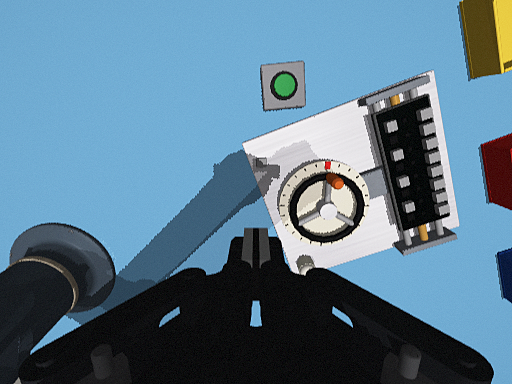

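The 9 N trigger exceeded the spring's 5 N at z = 0.0481, where the tips are at 0.0371 m and full depth is 0.0370 m, so the button bottomed out. Picture s7 shows the button up again, the handle at the mark and the carriage moved on. I'll check the carriage step and the loose things, then hand in.

```bash
python3 - <<'E'
from h import *
A=dict(np.load('pics/scene0.npz'));B=dict(np.load('pics/s7.npz'))
T0=dict(np.load('pics/top0.npz'));T1=dict(np.load('pics/t7.npz'))
def tm(a,b,x,y,r,s=12):
    g=[cv2.cvtColor(q['image'],cv2.COLOR_RGB2GRAY) for q in (a,b)]
    R=cv2.matchTemplate(g[1][y-r-s:y+r+s+1,x-r-s:x+r+s+1],g[0][y-r:y+r+1,x-r:x+r+1],cv2.TM_CCOEFF_NORMED); _,m,_,l=cv2.minMaxLoc(R); return l[0]-s,l[1]-s,round(m,2)
for n,x,y,r in (('bottle',236,152,8),('jack',288,196,4),('reel',425,261,12),('driver',215,115,14),('tray',354,338,28),('spare',161,131,12),('pod',294,235,12)): print(n,tm(A,B,x,y,r))
# white jacks in the far row (top view, z=.066)
for d in (A,B):
    m=(d['image'].min(2)>120)&(d['image'].max(2)<256); 
    n,l,st,c=cv2.connectedComponentsWithStats(m.astype(np.uint8))
    P=[ray(d,*c[i],.066)[:2] for i in range(1,n) if 6<st[i][4]<60]
    P=[p for p in P if .64<p[0]<.73 and abs(p[1]+.05)<.13]; P.sort(key=lambda p:p[1]); print(np.round(P,3).tolist())
E
```

```text
bottle (0, 0, 1.0)
jack (-9, -2, 0.58)
reel (0, 0, 1.0)
driver (0, 0, 1.0)
tray (0, 0, 1.0)
spare (0, 0, 1.0)
pod (0, 0, 1.0)
[[0.681, -0.12], [0.682, -0.071], [0.683, -0.023], [0.685, 0.025]]
[[0.703, -0.144], [0.681, -0.096], [0.683, -0.047], [0.683, 0.001], [0.685, 0.048]]
```

View pics/t7.png

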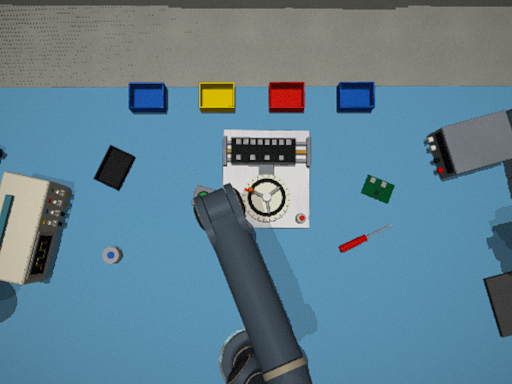

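The carriage jacks moved 24 mm, and every loose thing matches except the loose jack, which lies in the arm's shadow there. I'll check that one from the wrist views.

```bash
python3 - <<'E'
from h import *
for n,x,y in (('w0',225,112),('w5',226,113),('w7',260,161)):
    d=dict(np.load('pics/%s.npz'%n)); print(n,ray(d,x,y,.016))
robot.goto([0.45,-0.2,0.38],ATT); robot.sleep(.3); B=snap('scene','s8'); A=dict(np.load('pics/scene0.npz'))
g=[cv2.cvtColor(q['image'],cv2.COLOR_RGB2GRAY) for q in (A,B)]
print(np.abs(g[0][188:205,280:297].astype(int)-g[1][188:205,280:297]).max(), robot.sense()['t'])
E
```

```text
w0 [0.47020041 0.05958414 0.016     ]
w5 [0.47018378 0.05939984 0.016     ]
w7 [0.47088295 0.06121429 0.016     ]
6 36.1333
```

The loose jack hasn't moved: the unshadowed view matches the start image to within 6 grey levels. The arm is clear, so I'm handing in.

```bash
python3 -c "
from h import *
robot.close_job()"
```

```text
the job is handed in; nothing more can be done
```

I turned the wheel one full turn clockwise, pressed the green button fully down and let it spring back. I then moved the arm clear and handed the job in at about 36 s.

- **Wheel:** I pushed the handle round with the shut fingertips, with peak sampled side force about 1.6 N. The first pass stopped about 1.3° short, so I nudged it the rest of the way. From the same wrist viewpoint the handle then stood at 68.1°, against 68.2° at the start. The mark itself read 67.7° in that view and 68.0° at the start, so the alignment is good to a few tenths of a degree.
- **Carriage:** its jacks moved on 24 mm in the scene camera. The fingertips stayed about 88 mm above the bench, clear of the 66 mm jack tops.
- **Button:** the press stopped at the 9 N contact limit, above the spring's 5 N. The fingertips were then at 37.1 mm, against 37.0 mm for fully down. The held force afterwards read only 6.0–6.4 N. In the picture afterwards the button was up again.
- **Loose things:** the bottle, reel, screwdriver, tray and spare board had not moved in the scene image. One check of the loose jack disagreed (poor match, 0.58) because the arm's shadow lay over it. A second view without the shadow matched the start picture.

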